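Lock the balance and hand over the weighed filter ball

TASK

The filter ball on the balance has been weighed: before unloading, push the balance's orange lock slide fully home to its red-marked stop. Then take the two-handled dish by one handle, lift it straight up 5 to 10 cm and only then turn it a quarter turn over the pan, level and smoothly so that the loose ball stays in its middle untouched, until the handle you hold is at the keypad side and the free one points over the balance's rear to your colleague. Finish still holding it there, level and motionless above the pan, with everything else left where it stands.

Things in the scene. Friction and masses are not known exactly. Their poses are not given: they have to be found in the camera images.
- balance: Light grey precision balance, fixed, 250 mm (x) by 200 mm (y). Origin: centre of its underside, at desk height. Its +x points to its rear, to the colleague; its -x side is the front with keypad and display; +y is its left seen from the keypad. Front panel top at 51 mm (x -120 to -35 mm), dark rear deck at 62 mm (x -33 to 123 mm, y within 95 mm). Its yaw varies by about 15 degrees.
- pan (a point): Centre of the top face of the round steel pan (104 mm across, top 73 mm above the desk), 45 mm behind the balance's origin. The pan does not move or turn.
- lock (a joint): Lock slide that arrests the weighing cell before loading or unloading, in m: 0 at the green-marked free stop, 0.030 at the red-marked locked end stop; moves along the balance's +y (left seen from the keypad). Friction about 1.5 N, no spring: it stays where it is left. Starts at 0 to 0.010.
- lock_top (a point): Centre of the top of the orange lock grip on the front panel, 70 mm above the desk. The grip is a block 12 mm along the balance's x, 24 mm along its y (the sliding direction), 18 mm high, its foot 1 mm above the panel, nothing else standing on the panel. In the balance's frame: x -74 mm, y 37 mm + joint value.
- dish: Loose steel weighing dish, about 0.11 kg, 100 mm across the rim, 28 mm high, with two black lug handles along its own y axis. Origin: centre of its underside, z up. Starts on the pan, centre within 6 mm of the pan's, handles along the balance's y within 12 degrees. Inside: flat floor of radius 7 mm, 4 mm up, rising 9 degrees to radius 24 mm, 22 degrees to 38 mm, then steeply.
- dish_mid (a point): Point on the dish's axis, 20 mm above its underside: where the ball's centre lies when it is in the middle. The ball starts to roll when the dish tilts or accelerates sideways by more than about 7 degrees or 0.12 g.
- handle_a (a point): Grip point in one lug handle, 66 mm from the dish's axis on its +y side, 21.5 mm above its underside. The lug is a bar 24 mm wide (tangential: grip across this), 11 mm thick (16 to 27 mm above the underside), from the rim to 81 mm from the axis; on the pan, its underside is 27 mm above the balance's rear deck.
- handle_b (a point): The same for the other lug, on the dish's -y side; the two are alike. The dish hangs off to one side of the fingers and sags about them in a weak grip: 30 to 50 N holds it level, 15 N may not.
- ball_center (a point): Centre of the loose reddish-brown ceramic ball, 32 mm across, about 32 g, lying in the middle of the dish (within 5 mm).
- spec_tray: Bystander, loose: white tray with other ball specimens, 120 x 80 x 22 mm (balls to 34 mm), right beside the balance. Origin: centre of the underside.
- weight: Bystander, loose: brass calibration weight with a knob, 32 mm across, 47 mm high, to the left of the balance. Origin: centre of the underside.
- tape: Bystander, loose: roll of tape lying flat, 90 mm across, 24 mm high, left part of the desk. Origin: centre of the underside.
- spray: Bystander, loose: small spray bottle 50 mm across, 138 mm high, right part of the desk. Origin: centre of the underside.
- glue: Bystander, loose: white glue bottle with orange cap, 40 mm across, 85 mm high, right part of the desk. Origin: centre of the underside.
- ball: The same ball as a body; its origin is a point on its surface that turns with it as it rolls (use ball_center).
Not all that is in view belongs to the job. Leave any turquoise or yellow look-alike of the dish alone.

How it is judged:
By the outcome, as a careful person would: the job done as asked, in the order asked, and still so for the second after the job is handed in, while the arm keeps its last pose, push and grip.
It also fails if it takes over 58 s, if anything falls off the work surface, if the arm or the gripper's body presses on something with over 40 N, if the wrist force passes 120 N, or if a joint passes its speed limit or range.

ROBOT

A 7-joint arm with a two-finger parallel gripper is mounted at the origin on the work surface. World frame = base frame: x ahead of the robot, y to its left, z up, the work surface at z = 0. Lengths are in m, angles in rad, forces in N, time in s.
With the tool pointing down it reaches from about 0.425 to 0.925 m from the base axis. Payload 6.8 kg.
Tool frame: the origin (TCP) lies between the finger pads, 19 mm behind the fingertips; this is the grasp point; z points along the fingers, y is the line along which they close (so a half turn about z gives the same grasp; the last joint's range is limited). The gripper opens to 85 mm and grips with 20 to 120 N. Pads are 22 mm wide; open, the fingers measure 114 mm over their backs; the gripper's body (76 mm by 85 mm) begins 54 mm behind the grasp point. The pads swing forward as they close: fully open they stand 13 mm farther back than shut.
Start: joints at [1.172, 0.477, 0.022, 1.555, -0.011, 1.109, -0.083], TCP at [0.194, -0.647, 0.25] pointing down, gripper open.
Joint ranges: [-2.96, 2.96], [-0.34, 2.1], [-1.41, 1.46], [0.24, 2.44], [-1.37, 4.51], [0.17, 1.92], [-2.96, 2.96]. Speed limits (rad/s): [2.39, 2.39, 3.14, 3.14, 3.14, 3.14, 3.14].

INTERFACE

Orientations are given as a unit quaternion [w, x, y, z].
In Python, from station import * gives the robot as it stands.
- The arm moves only by the tool jog_arm, never from a script. Its argument "moves" is one flat list of numbers, 7 for each row, row after row: the shift along the tool's x, y, z normalised to -1 to 1, where 1 is 20 mm, then the turn, a rotation vector about the tool's x, y, z normalised to -1 to 1, where 1 is 4 degrees, then the opening, from 0 (shut) to 1 (fully open). In form: [x, y, z, rx, ry, rz, claw, x, y, z, rx, ry, rz, claw, ...]. A call has exactly 8 rows; each row shifts and turns the commanded pose from where the row before left it, along the tool's axes as they then stand; what a row does not reach is not made up. A row lasts 1/12 s, in which the tool goes at most 41.7 mm and 7.16 degrees, less where a joint would pass 70% of its speed; a pose out of reach is approached as far as the arm can. A call with a number of a shift or a turn outside -1 to 1 is refused whole. A call with a gripper value outside its range is refused whole. The fingers move at their own pace and stop on an object; "grip_force" is the grip in N (left out, the last holds). Time passes only in rows, so rows that do not move let the fingers close, or fill a call up. It gives the time, the measured TCP pose, the force, the opening and the grip force at its end, in the units of the state.
- get_obs(): the state, without advancing time (a new reading comes with each control period).
- read_camera(name): name is "scene" or "top"; returns a dict with "color" (420x560x3 uint8, blue, green, red), "fx", "fy", "cx", "cy" (pixels), "k1" (the pictures are not rectified: a ray, as slopes to the right and down, at radius r is drawn at 1 + k1 r^2 times it, then the intrinsics apply), "rvec" (rotation vector, rad) and "tvec" (3), from world to camera coordinates, as OpenCV has them. Camera axes: x right, y down, z forward; pixel columns grow to the right and rows downward; lengths in m; the calibration is good to about 2 mm. A picture is of the moment at which its call begins. There is no depth.
- hand_in(): hands the job in; it is judged then, once.
The state is a dict: "t": time; "q": joint angles; "joint_vel": joint speeds; "joint_torque": joint torques, N m; "eef_pos": TCP position; "tool_rot": TCP orientation; "contact_force": force on the tool from outside, world axes, zero at the start; "torque": the same for the moment, N m; "gripper_width": opening from 0.0 (shut) to 1.0 (fully open); "grasp_force": force on a finger pad.
Only numpy, scipy, OpenCV 4.12 (cv2) and the standard library are available. Lean on these libraries where they do the work, as an engineer would, in place of code of your own. Each camera call takes 0.05 s, during which the arm holds its last target. There are 200 camera calls.

## Working session

There is one attempt and no reset: what is moved stays moved. The work goes in short steps, Python scripts to look and compute and a tool call to move; the robot and the scene stay as the last step left them, time stands still between calls to the robot, and variables do not carry over. Pictures are saved under pics/ and viewed, at most 10 in all, crops included, and the job is handed in when it is done.

Besides the shell and the picture viewer there is one more tool, called after ">>>" by a JSON object that holds its "op" and its "data". jog_arm: Moves the arm, as the interface text tells. Scaled input: -1 to 1 covers 20 mm each way for a shift and 4 degrees each way for a turn. Its arguments: {"type":"object","properties":{"moves":{"type":"array"},"grip_force":{"type":"number"}},"required":["moves"]}

```bash
mkdir -p pics
python3 - <<'E'
from station import *
import cv2
for n in("scene","top"):
    c=read_camera(n); cv2.imwrite(f"pics/{n}0.png",c["color"]); print({k:v for k,v in c.items() if k!="color"})
o=get_obs();print(o)
E
```

```text
{'fx': 460.5344682317923, 'fy': 460.5344682317923, 'cx': 280.80990456072533, 'cy': 197.71808590285914, 'k1': -0.06106899032412512, 'rvec': array([ 1.40347724,  2.01224536, -0.99307068]), 'tvec': array([ 0.22768692, -0.18967901,  1.5604189 ])}
{'fx': 481.85517002146725, 'fy': 481.85517002146725, 'cx': 285.05094533346687, 'cy': 212.18664503094075, 'k1': -0.0239566151533863, 'rvec': array([ 2.20291771, -2.18904036,  0.05752068]), 'tvec': array([-0.08861063,  0.47361061,  1.31502111])}
{'t': 0.1, 'q': array([ 1.17187588,  0.47776066,  0.02231572,  1.55629913, -0.01149517,
        1.10929214, -0.08305971]), 'joint_vel': array([-0.00034786, -0.00138303, -0.00189663, -0.00335973,  0.00185752,
        0.00099397,  0.00049524]), 'joint_torque': array([ 4.48134087e-03, -5.97756636e+01,  1.61390372e+00, -2.81955886e+01,
        1.29122066e-02,  4.96985522e-03, -3.44791511e-05]), 'eef_pos': array([ 0.19342022, -0.64619677,  0.24911597]), 'tool_rot': array([-7.97203461e-04,  9.89439919e-01,  1.44941303e-01, -1.72953448e-04]), 'contact_force': array([0.09407828, 0.05866447, 0.28661241]), 'torque': array([-3.46065340e-02,  6.45169984e-05, -4.59455894e-03]), 'grasp_force': 0.0, 'gripper_width': 0.994880856208911}
```

View pics/scene0.png

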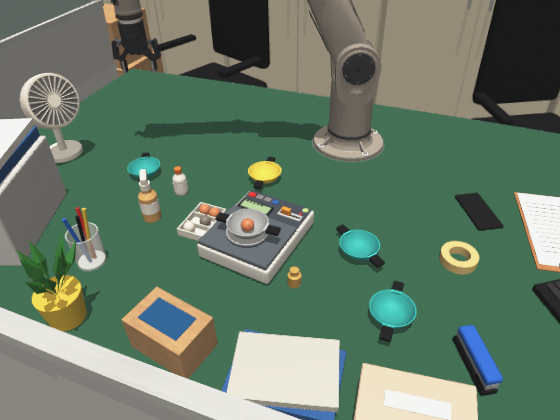

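View pics/top0.png

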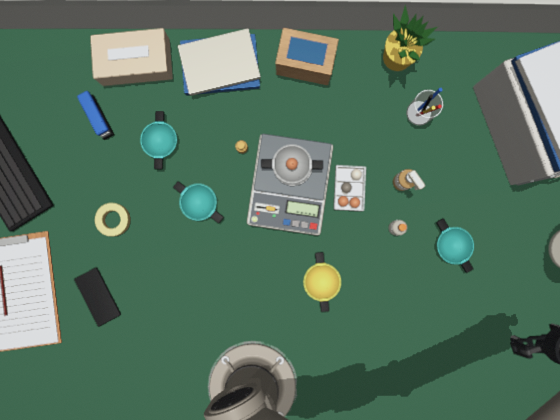

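Top view: the balance is at about (290,185), with its rear pointing up. The dish is at (292,164) with lugs at (266,164) and (318,165), and the lock is near (266,209). Yellow and turquoise look-alikes stand apart from it. Now I'll measure.

```bash
cat > h.py <<'E'
import numpy as np, cv2
from station import *
def prep(c):
    K=np.array([[c["fx"],0,c["cx"]],[0,c["fy"],c["cy"]],[0,0,1]]);R=cv2.Rodrigues(c["rvec"])[0]
    return K,np.array([c["k1"],0,0,0,0.]),R,np.array(c["tvec"])
def ray(c,uv,z):
    K,D,R,t=prep(c); p=cv2.undistortPoints(np.array(uv,float).reshape(-1,1,2),K,D).reshape(-1,2)
    d=np.c_[p,np.ones(len(p))]@R; o=-R.T@t
    return o+d*((z-o[2])/d[:,2])[:,None]
def proj(c,P):
    K,D,R,t=prep(c); return cv2.projectPoints(np.array(P,float).reshape(-1,1,3),c["rvec"],t,K,D)[0].reshape(-1,2)
def blobs(m,amin=8):
    n,l,s,ce=cv2.connectedComponentsWithStats(m.astype(np.uint8)); return [(int(s[i,4]),ce[i],s[i,:4]) for i in range(1,n) if s[i,4]>=amin],l
E
python3 - <<'E'
from h import *
c=read_camera("top"); im=c["color"]
hsv=cv2.cvtColor(im,cv2.COLOR_BGR2HSV); H,S,V=[hsv[...,i].astype(int) for i in range(3)]
roi=np.zeros(H.shape,bool); roi[125:245,240:340]=1
print("orange")
for b in blobs(roi&(H>8)&(H<25)&(S>140)&(V>120),4)[0]: print(b, ray(c,b[1],.07).round(4))
print("ball")
for b in blobs(roi&((H<12)|(H>172))&(S>90)&(V>60),4)[0]: print(b, ray(c,b[1],.093).round(4))
print("black")
for b in blobs(roi&(V<35),15)[0]: print(b, ray(c,b[1],.1).round(4))
g=roi&~((H>55)&(H<95)&(S>80))
n,l,s,ce=cv2.connectedComponentsWithStats(g.astype(np.uint8)); i=1+s[1:,4].argmax(); print(s[i],ce[i])
cn=max(cv2.findContours((l==i).astype(np.uint8),0,1)[0],key=cv2.contourArea)
r=cv2.minAreaRect(cn); print(r, cv2.boxPoints(r), ray(c,cv2.boxPoints(r),.055).round(4))
cv2.imwrite("pics/crop1.png",cv2.resize(im[125:245,230:370],None,fx=5,fy=5,interpolation=cv2.INTER_CUBIC))
E
```

```text
orange
ball
(85, array([291.41176471, 163.50588235]), array([286, 158,  11,  12], dtype=int32)) [[ 0.5969 -0.1013  0.093 ]]
(8, array([338.75, 200.5 ]), array([338, 198,   2,   6], dtype=int32)) [[ 0.5012 -0.2245  0.093 ]]
(7, array([257.28571429, 213.        ]), array([256, 212,   3,   3], dtype=int32)) [[ 0.4675 -0.0137  0.093 ]]
(44, array([312.90909091, 225.75      ]), array([309, 223,   8,   7], dtype=int32)) [[ 0.4354 -0.1577  0.093 ]]
black
[ 246  133   88  103 7122] [289.57610222 184.14700927]
((289.573974609375, 184.07484436035156), (76.20203399658203, 93.92147827148438), 8.471144676208496) [[244.9708  224.91054]
 [258.8065  132.01372]
 [334.17715 143.23915]
 [320.34146 236.13597]] [[ 0.4374  0.0209  0.055 ]
 [ 0.6875 -0.0136  0.055 ]
 [ 0.6583 -0.2164  0.055 ]
 [ 0.4088 -0.1798  0.055 ]]
```

View pics/crop1.png

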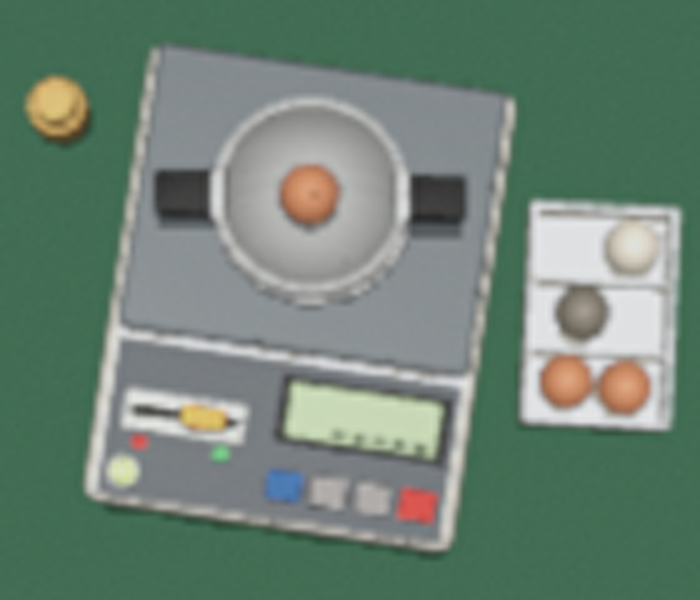

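The crop (5x, offset 230,125) shows the lock grip at crop (204,417), with the red mark to its left at (140,442) and the green mark at (220,454). The lug tips are at about (155,194) and (465,199), and the ball is at (310,194).

Run:
```python
from h import *
c=read_camera("top"); im=c["color"]
hsv=cv2.cvtColor(im,cv2.COLOR_BGR2HSV); H,S,V=[hsv[...,i].astype(int) for i in range(3)]
def sub(r):
    m=np.zeros(H.shape,bool); m[r[0]:r[1],r[2]:r[3]]=1; return m
lk=blobs(sub((200,215,258,280))&(H>10)&(H<32)&(S>90)&(V>100),5)[0]
for b in lk: print("lock",b,ray(c,b[1],.07))
L=[]
for r in((150,180,255,275),(150,180,309,328)):
    m=sub(r)&(V<75); b=max(blobs(m,15)[0],key=lambda b:b[0]); L.append(b[1]); print("lug",b,ray(c,b[1],.1))
P=ray(c,L,.1); d=P[0]-P[1]; mid=P.mean(0); print("mid",mid,"len",np.linalg.norm(d),"dish yaw",np.degrees(np.arctan2(-d[0],d[1])))
yaw=np.radians(-7.85);R=np.array([[np.cos(yaw),-np.sin(yaw)],[np.sin(yaw),np.cos(yaw)]])
B=np.array([.548,-.0972]); print("pan",B+R@[.045,0],"lock0",B+R@[-.074,.037],"lock rel",R.T@(ray(c,lk[0][1],.07)[0,:2]-B))
# scene view check
s=read_camera("scene")
Q=[[*(B+R@np.array(v)),.062] for v in((.123,.095),(.123,-.095),(-.033,.095))]+[[*mid[:2],.093],list(P[0]),list(P[1])]
print(proj(s,Q).round(1)); v=s["color"].copy()
for q in proj(s,Q): cv2.circle(v,tuple(int(round(x)) for x in q),1,(255,0,255),-1)
cv2.imwrite("pics/chk.png",cv2.resize(v[180:290,180:330],None,fx=5,fy=5,interpolation=cv2.INTER_CUBIC))
```

```text
lock (38, array([270.26315789, 208.15789474]), array([266, 206,  10,   5], dtype=int32)) [[ 0.48157861 -0.04652364  0.07      ]]
lug (98, array([265.69387755, 163.51020408]), array([261, 159,  11,  10], dtype=int32)) [[ 0.59537523 -0.03468488  0.1       ]]
lug (93, array([317.17204301, 164.83870968]), array([312, 160,  11,  10], dtype=int32)) [[ 0.59278704 -0.16782744  0.1       ]]
mid [ 0.59408114 -0.10125616  0.1       ] len 0.13316771779006759 dish yaw -1.113644544087245
pan [ 0.59257831 -0.10334611] lock0 [ 0.47974692 -0.0504398 ] lock rel [-0.07272034  0.04112963]
[[266.6 266.4]
 [197.7 239.2]
 [298.1 225.3]
 [248.4 223.1]
 [274.2 227.6]
 [223.2 214.5]]
```

View pics/chk.png

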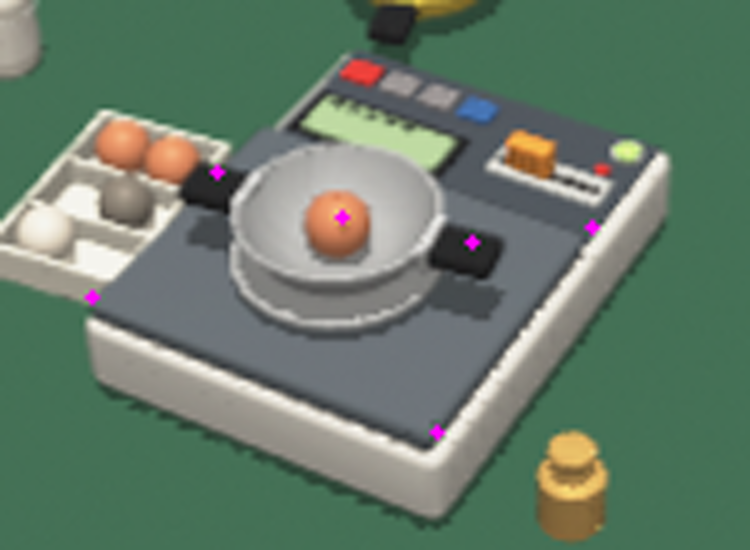

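The scene view agrees: the reprojected corners, lugs and ball fall within about 1 px (3 mm). The lock is at q≈4 mm. I'll travel to the lock with the fingers shut.

>>> {"op": "jog_arm", "data": {"moves": [0.68, -0.72, 0, 0, 0, 0, 0, 0.68, -0.72, 0, 0, 0, 0, 0, 0.68, -0.72, 0, 0, 0, 0, 0, 0.68, -0.72, 0, 0, 0, 0, 0, 0.68, -0.72, 0, 0, 0, 0, 0, 0.68, -0.72, 0, 0, 0, 0, 0, 0.68, -0.72, 0, 0, 0, 0, 0, 0.68, -0.72, 0, 0, 0, 0, 0]}}

```text
t: 0.92
eef_pos: [0.2651, -0.5042, 0.25]
tool_rot: [-0.0, 0.989, 0.145, -0.0]
contact_force: [-0.4, -0.5, -0.4]
gripper_width: -0.001
grasp_force: 0.0
```

>>> {"op": "jog_arm", "data": {"moves": [0.68, -0.72, 0, 0, 0, 0, 0, 0.68, -0.72, 0, 0, 0, 0, 0, 0.68, -0.72, 0, 0, 0, 0, 0, 0.68, -0.72, 0, 0, 0, 0, 0, 0.68, -0.72, 0, 0, 0, 0, 0, 0.68, -0.72, 0, 0, 0, 0, 0, 0.68, -0.72, 0, 0, 0, 0, 0, 0.68, -0.72, 0, 0, 0, 0, 0]}}

```text
t: 1.58
eef_pos: [0.3362, -0.3627, 0.2501]
tool_rot: [0.0, 0.989, 0.145, 0.0]
contact_force: [0.2, -0.6, -0.2]
gripper_width: 0.0
grasp_force: 0.0
```

>>> {"op": "jog_arm", "data": {"moves": [0.68, -0.72, 0, 0, 0, 0, 0, 0.68, -0.72, 0, 0, 0, 0, 0, 0.68, -0.72, 0, 0, 0, 0, 0, 0.68, -0.72, 0, 0, 0, 0, 0, 0.68, -0.72, 0, 0, 0, 0, 0, 0.68, -0.72, 0, 0, 0, 0, 0, 0.68, -0.72, 0, 0, 0, 0, 0, 0.68, -0.72, 0, 0, 0, 0, 0]}}

```text
t: 2.25
eef_pos: [0.4074, -0.2211, 0.2501]
tool_rot: [0.0, 0.989, 0.145, 0.0]
contact_force: [0.7, -0.0, -0.4]
gripper_width: -0.001
grasp_force: 0.0
```

>>> {"op": "jog_arm", "data": {"moves": [0.68, -0.72, 0, 0, 0, 0, 0, 0.68, -0.72, 0, 0, 0, 0, 0, 0.68, -0.72, 0, 0, 0, 0, 0, 0.68, -0.72, 0, 0, 0, 0, 0, 0.68, -0.72, 0, 0, 0, 0, 0, 0.68, -0.72, 0, 0, 0, 0, 0, 0.68, -0.72, 0, 0, 0, 0, 0, 0.68, -0.72, 0, 0, 0, 0, 0]}}

```text
t: 2.92
eef_pos: [0.4786, -0.0796, 0.2501]
tool_rot: [0.0, 0.989, 0.145, 0.0]
contact_force: [-0.0, -0.7, 0.6]
gripper_width: 0.001
grasp_force: 0.0
```

>>> {"op": "jog_arm", "data": {"moves": [0, 0, 0, 0, 0, -1, 0, 0, 0, 0, 0, 0, -1, 0, 0, 0, 0, 0, 0, -1, 0, 0, 0, 0, 0, 0, -1, 0, 0, 0, 0, 0, 0, -1, 0, 0, 0, 0, 0, 0, -1, 0, 0, 0, 0, 0, 0, -1, 0, 0, 0, 0, 0, 0, -1, 0]}}

```text
t: 3.58
eef_pos: [0.4783, -0.0805, 0.25]
tool_rot: [0.0, 0.91, 0.414, -0.0]
contact_force: [-1.0, 0.3, 0.7]
gripper_width: -0.0
grasp_force: 0.0
```

>>> {"op": "jog_arm", "data": {"moves": [0, 0, 0, 0, 0, -1, 0, 0, 0, 0, 0, 0, -1, 0, 0, 0, 0, 0, 0, -1, 0, 0, 0, 0, 0, 0, -1, 0, 0, 0, 0, 0, 0, -1, 0, 0, 0, 0, 0, 0, -1, 0, 0, 0, 0, 0, 0, -1, 0, 0, 0, 0, 0, 0, -1, 0]}}

```text
t: 4.25
eef_pos: [0.4783, -0.0805, 0.25]
tool_rot: [0.0, 0.761, 0.648, -0.0]
contact_force: [-0.4, -0.7, -0.5]
gripper_width: 0.001
grasp_force: 0.0
```

>>> {"op": "jog_arm", "data": {"moves": [-0.15, -0.07, 1, 0, 0, -0.34, 0, 0, 0, 1, 0, 0, 0, 0, 0, 0, 1, 0, 0, 0, 0, 0, 0, 1, 0, 0, 0, 0, 0, 0, 1, 0, 0, 0, 0, 0, 0, 1, 0, 0, 0, 0, 0, 0, 1, 0, 0, 0, 0, 0, 0, 0.5, 0, 0, 0, 0]}}

```text
t: 4.92
eef_pos: [0.4753, -0.0832, 0.098]
tool_rot: [-0.001, 0.755, 0.656, -0.001]
contact_force: [0.3, -0.7, -0.1]
gripper_width: -0.001
grasp_force: 0.0
```

Run:
```python
from h import *
s=read_camera("scene"); cv2.imwrite("pics/low.png",cv2.resize(s["color"][120:270,180:330],None,fx=4,fy=4,interpolation=cv2.INTER_CUBIC)); print(get_obs()["eef_pos"],get_obs()["q"])
```

```text
[ 0.4747239  -0.08310451  0.09722772] [ 0.41751599  0.42124765 -0.44837169  2.10850814  0.28678393  0.67395838
 -0.36267494]
```

View pics/low.png

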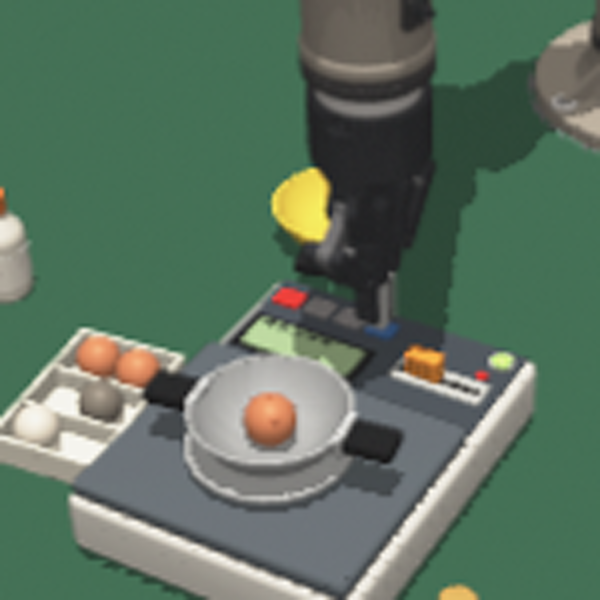

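The view shows the shut fingers about 15 mm short of the orange grip at (425,362), clear of the dish. I'll lower, then push.

>>> {"op": "jog_arm", "data": {"moves": [0, 0, 0.5, 0, 0, 0, 0, 0, 0, 0.5, 0, 0, 0, 0, 0, 0, 0, 0, 0, 0, 0, 0.25, 0, 0, 0, 0, 0, 0, 0.25, 0, 0, 0, 0, 0, 0, 0.25, 0, 0, 0, 0, 0, 0, 0.25, 0, 0, 0, 0, 0, 0, 0, 0, 0, 0, 0, 0, 0]}}

```text
t: 5.63
eef_pos: [0.4799, -0.0621, 0.0806]
tool_rot: [0.0, 0.754, 0.657, 0.001]
contact_force: [-0.1, -0.3, -0.7]
gripper_width: -0.0
grasp_force: 0.0
```

>>> {"op": "jog_arm", "data": {"moves": [0.25, 0, 0, 0, 0, 0, 0, 0.25, 0, 0, 0, 0, 0, 0, 0.2, 0, 0, 0, 0, 0, 0, 0.15, 0, 0, 0, 0, 0, 0, 0.1, 0, 0, 0, 0, 0, 0, 0, 0, 0, 0, 0, 0, 0, 0, 0, 0, 0, 0, 0, 0, 0, 0, 0, 0, 0, 0, 0]}}

```text
t: 6.3
eef_pos: [0.4817, -0.0443, 0.0798]
tool_rot: [-0.0, 0.755, 0.656, -0.0]
contact_force: [-0.4, -0.4, 0.4]
gripper_width: 0.002
grasp_force: 0.0
```

>>> {"op": "jog_arm", "data": {"moves": [0.1, 0, 0, 0, 0, 0, 0, 0.1, 0, 0, 0, 0, 0, 0, 0.1, 0, 0, 0, 0, 0, 0, 0, 0, 0, 0, 0, 0, 0, 0, 0, 0, 0, 0, 0, 0, 0, 0, 0, 0, 0, 0, 0, 0, 0, 0, 0, 0, 0, 0, 0, 0, 0, 0, 0, 0, 0]}}

```text
t: 6.97
eef_pos: [0.4817, -0.0433, 0.0799]
tool_rot: [0.001, 0.756, 0.655, -0.003]
contact_force: [-0.8, -12.7, 2.8]
gripper_width: -0.002
grasp_force: 6.5
```

```bash
cat > lk.py <<'E'
from h import *
for n in("scene","top"):
    c=read_camera(n); hsv=cv2.cvtColor(c["color"],cv2.COLOR_BGR2HSV); H,S,V=[hsv[...,i].astype(int) for i in range(3)]
    m=(H>10)&(H<32)&(S>90)&(V>100); r=np.zeros_like(m)
    if n=="top": r[200:215,250:285]=1
    else: r[200:222,270:310]=1
    for b in blobs(m&r,5)[0]: print(n,b,ray(c,b[1],.07 if n=="top" else .065))
    if n=="scene": cv2.imwrite("pics/low%d.png"%int(get_obs()["t"]*100),cv2.resize(c["color"][180:250,240:330],None,fx=6,fy=6,interpolation=cv2.INTER_CUBIC))
print(get_obs()["eef_pos"],get_obs()["contact_force"])
E
python3 lk.py; ls pics
```

```text
scene (77, array([294.66233766, 213.57142857]), array([290, 209,  10,  10], dtype=int32)) [[ 0.49191849 -0.02025231  0.065     ]]
[ 0.48172101 -0.04330179  0.07985128] [ -1.03007267 -11.6609748    3.0707814 ]
chk.png
crop1.png
low.png
low701.png
scene0.png
top0.png
```

The slide stopped against the end stop: 12.7 N, with the TCP at the predicted end position. Now I'll back off, rise and open.

>>> {"op": "jog_arm", "data": {"moves": [-0.3, 0, 0, 0, 0, 0, 0, -0.6, 0, 0, 0, 0, 0, 0, 0, 0, -0.5, 0, 0, 0, 0, 0, 0, -1, 0, 0, -1, 0, 0, 0, -1, 0, 0, -0.7, 0, 0, 0, -1, 0, 0, 0, 0, 0, 0, -1, 0, 0, 0, 0, 0, 0, -1, 0, 0, 0, 0]}}

```text
t: 7.73
eef_pos: [0.4802, -0.0555, 0.1917]
tool_rot: [-0.0, 0.714, 0.7, 0.0]
contact_force: [-0.0, 0.0, 0.7]
gripper_width: -0.002
grasp_force: 0.0
```

```bash
python3 lk.py
```

```text
scene (79, array([294.5443038, 213.3164557]), array([290, 209,  10,  10], dtype=int32)) [[ 0.4910707  -0.02086412  0.065     ]]
[ 0.48238195 -0.05548978  0.19367683] [ 1.14051211 -0.41918547 -0.76964243]
```

```bash
ls pics
```

```text
chk.png
crop1.png
low.png
low701.png
low778.png
scene0.png
top0.png
```

View pics/low778.png

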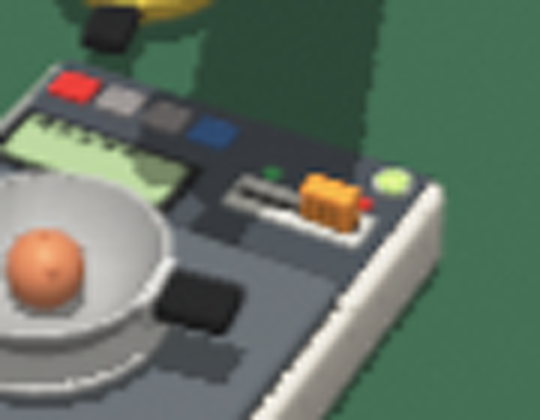

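```bash
cat > to.py <<'E'
import sys
from h import *
o=get_obs(); w,x,y,z=o["tool_rot"]
from scipy.spatial.transform import Rotation as R
r=R.from_quat([x,y,z,w]); m=r.as_matrix(); T=np.array([float(a) for a in sys.argv[1:4]])
print("tool-frame mm",(m.T@(T-o["eef_pos"])*1e3).round(1),"phi",np.degrees(np.arctan2(m[1,0],m[0,0])).round(2),"zaxis",m[:,2].round(4),o["eef_pos"].round(4),"q",o["q"].round(2))
E
python3 to.py .593 -.168 .1
```

```text
tool-frame mm [-110.3  112.3   94.4] phi 88.85 zaxis [ 6.3e-03 -3.0e-04 -1.0e+00] [ 0.4824 -0.0555  0.1937] q [ 0.45  0.28 -0.54  2.03  0.19  0.87 -0.21]
```

The grip sits at the red mark (crop 330,203). Next I'll move over handle b with the gripper part-open.

>>> {"op": "jog_arm", "data": {"moves": [-0.69, 0.7, 0, 0, 0, 0, 0.65, -0.69, 0.7, 0, 0, 0, 0, 0.65, -0.69, 0.7, 0, 0, 0, 0, 0.65, -0.69, 0.7, 0, 0, 0, 0, 0.65, -0.69, 0.7, 0, 0, 0, 0, 0.65, -0.69, 0.7, 0, 0, 0, 0, 0.65, -0.69, 0.7, 0, 0, 0, 0, 0.65, -0.69, 0.7, 0, 0, 0, 0, 0.65]}}

```text
t: 8.5
eef_pos: [0.5903, -0.169, 0.1896]
tool_rot: [-0.001, 0.714, 0.7, 0.0]
contact_force: [0.5, -0.2, 0.6]
gripper_width: 0.651
grasp_force: 0.0
```

```bash
python3 - <<'E'
from h import *
for n,(a,b,cc,d) in (("scene",(150,270,180,320)),("top",(125,245,230,370))):
    c=read_camera(n); cv2.imwrite(f"pics/h_{n}.png",cv2.resize(c["color"][a:b,cc:d],None,fx=5,fy=5,interpolation=cv2.INTER_CUBIC))
E
python3 to.py .593 -.168 .092
```

```text
tool-frame mm [ 3.3  1.6 97.5] phi 88.65 zaxis [ 6.e-04 -1.e-04 -1.e+00] [ 0.5913 -0.1712  0.1895] q [ 0.52  0.48 -0.46  1.74  0.25  0.98 -0.05]
```

View pics/h_scene.png

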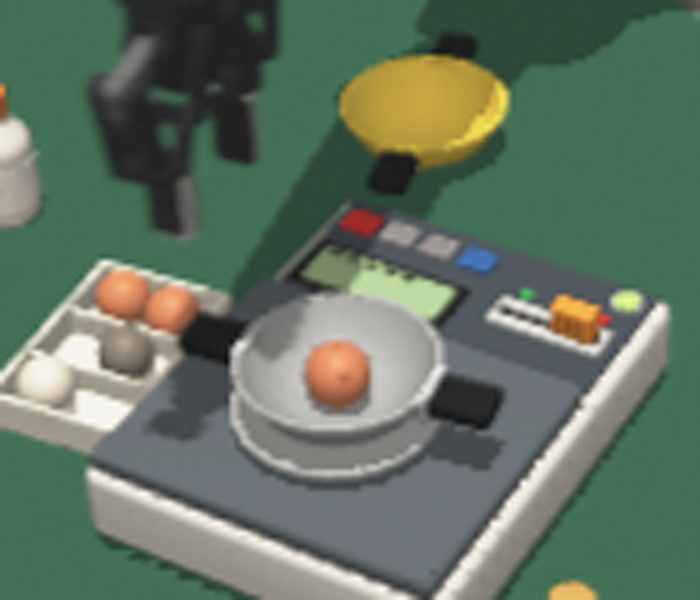

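The fingers straddle the line of the right lug at (210,335), clear of everything else. I'll descend.

>>> {"op": "jog_arm", "data": {"moves": [0.12, 0.08, 0.8, 0, 0, 0, 0.65, 0, 0, 0.8, 0, 0, 0, 0.65, 0, 0, 0.8, 0, 0, 0, 0.65, 0, 0, 0.8, 0, 0, 0, 0.65, 0, 0, 0.7, 0, 0, 0, 0.65, 0, 0, 0.5, 0, 0, 0, 0.65, 0, 0, 0.4, 0, 0, 0, 0.65, 0, 0, 0, 0, 0, 0, 0.65]}}

```text
t: 9.27
eef_pos: [0.5905, -0.1662, 0.0923]
tool_rot: [-0.001, 0.714, 0.7, -0.001]
contact_force: [0.5, -0.5, 0.7]
gripper_width: 0.648
grasp_force: 0.0
```

```bash
python3 to.py .593 -.168 .092
python3 - <<'E'
from h import *
c=read_camera("scene"); cv2.imwrite("pics/g.png",cv2.resize(c["color"][170:270,190:310],None,fx=5,fy=5,interpolation=cv2.INTER_CUBIC))
E
```

```text
tool-frame mm [-1.7  2.5  0.3] phi 88.84 zaxis [-2.6e-03  8.0e-04 -1.0e+00] [ 0.5905 -0.1662  0.0923] q [ 0.49  0.6  -0.42  1.81  0.32  0.81 -0.12]
```

View pics/g.png

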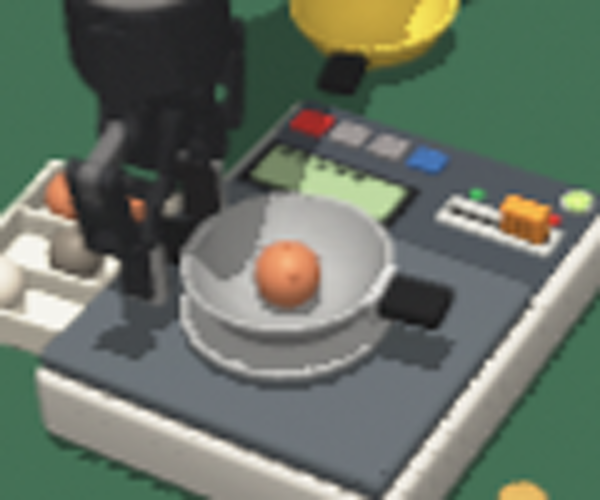

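Well placed, and the ball is centred at (288,272). I'll make a small correction and close slowly.

>>> {"op": "jog_arm", "data": {"moves": [-0.04, 0.06, 0, 0, 0, 0, 0.55, -0.04, 0.06, 0, 0, 0, 0, 0.48, 0, 0, 0, 0, 0, 0, 0.44, 0, 0, 0, 0, 0, 0, 0.41, 0, 0, 0, 0, 0, 0, 0.39, 0, 0, 0, 0, 0, 0, 0.37, 0, 0, 0, 0, 0, 0, 0.355, 0, 0, 0, 0, 0, 0, 0.34], "grip_force": 45}}

```text
t: 9.98
eef_pos: [0.594, -0.1684, 0.0941]
tool_rot: [0.0, 0.714, 0.7, 0.0]
contact_force: [-0.6, 0.4, 0.9]
gripper_width: 0.339
grasp_force: 0.0
```

>>> {"op": "jog_arm", "data": {"moves": [0, 0, 0, 0, 0, 0, 0.33, 0, 0, 0, 0, 0, 0, 0.32, 0, 0, 0, 0, 0, 0, 0.31, 0, 0, 0, 0, 0, 0, 0.3, 0, 0, 0, 0, 0, 0, 0.29, 0, 0, 0, 0, 0, 0, 0.28, 0, 0, 0, 0, 0, 0, 0.27, 0, 0, 0, 0, 0, 0, 0.26]}}

```text
t: 10.65
eef_pos: [0.5942, -0.1685, 0.0942]
tool_rot: [0.0, 0.714, 0.7, 0.0]
contact_force: [0.6, -0.2, 1.3]
gripper_width: 0.275
grasp_force: 43.6
```

>>> {"op": "jog_arm", "data": {"moves": [0, 0, 0, 0, 0, 0, 0.2, 0, 0, 0, 0, 0, 0, 0.1, 0, 0, 0, 0, 0, 0, 0, 0, 0, 0, 0, 0, 0, 0, 0, 0, 0, 0, 0, 0, 0, 0, 0, 0, 0, 0, 0, 0, 0, 0, 0, 0, 0, 0, 0, 0, 0, 0, 0, 0, 0, 0]}}

```text
t: 11.32
eef_pos: [0.5941, -0.1684, 0.0941]
tool_rot: [0.0, 0.714, 0.7, 0.0]
contact_force: [1.6, -0.2, 2.5]
gripper_width: 0.274
grasp_force: 43.7
```

```bash
cat > st.py <<'E'
from h import *
# ball & lug state from both views
o=get_obs(); print("t",o["t"],"w",o["gripper_width"],"F",o["contact_force"].round(1),o["torque"].round(2),o["grasp_force"])
z=o["eef_pos"][2]
c=read_camera("top"); s=read_camera("scene")
def ballpx(c,box):
    hsv=cv2.cvtColor(c["color"],cv2.COLOR_BGR2HSV); H,S,V=[hsv[...,i].astype(int) for i in range(3)]
    m=((H<12)|(H>172))&(S>90)&(V>60); r=np.zeros_like(m); r[box[0]:box[1],box[2]:box[3]]=1
    return [(b[0],b[1].round(1)) for b in blobs(m&r,25)[0]]
for n,cc,bx in(("top",c,(120,190,262,320)),("scene",s,(150,245,225,275))): print(n,ballpx(cc,bx))
b=ballpx(c,(120,190,262,320)); 
if b: print("ball top-view at z",z-.0015, ray(c,max(b,key=lambda x:x[0])[1],z-.0015).round(4))
cv2.imwrite("pics/s_%d.png"%int(o["t"]*100),np.hstack([cv2.resize(s["color"][130:270,190:310],None,fx=3,fy=3),cv2.resize(c["color"][100:240,230:350],None,fx=3,fy=3)]))
E
python3 st.py; python3 to.py .593 -.168 .092
```

```text
t 11.3167 w 0.2737140873454723 F [ 1.6 -0.2  2.5] [ 0.04 -0.32 -0.06] 43.748624324798584
top [(84, array([291.4, 163.8]))]
scene [(36, array([252. , 194.1])), (122, array([247.2, 224.3]))]
ball top-view at z 0.09259669268133558 [[ 0.5962 -0.1013  0.0926]]
tool-frame mm [ 0.4 -1.1  2.1] phi 88.82 zaxis [ 4.e-04 -1.e-04 -1.e+00] [ 0.5941 -0.1684  0.0941] q [ 0.49  0.6  -0.42  1.8   0.32  0.81 -0.11]
```

Gripped at 44 N with the ball undisturbed. I'll lift straight up about 72 mm.

>>> {"op": "jog_arm", "data": {"moves": [0, 0, -0.05, 0, 0, 0, 0, 0, 0, -0.1, 0, 0, 0, 0, 0, 0, -0.15, 0, 0, 0, 0, 0, 0, -0.2, 0, 0, 0, 0, 0, 0, -0.25, 0, 0, 0, 0, 0, 0, -0.3, 0, 0, 0, 0, 0, 0, -0.35, 0, 0, 0, 0, 0, 0, -0.35, 0, 0, 0, 0]}}

```text
t: 12.08
eef_pos: [0.594, -0.1684, 0.1299]
tool_rot: [0.0, 0.714, 0.7, 0.0]
contact_force: [-0.1, -0.3, -1.7]
gripper_width: 0.272
grasp_force: 43.8
```

>>> {"op": "jog_arm", "data": {"moves": [0, 0, -0.35, 0, 0, 0, 0, 0, 0, -0.35, 0, 0, 0, 0, 0, 0, -0.35, 0, 0, 0, 0, 0, 0, -0.3, 0, 0, 0, 0, 0, 0, -0.25, 0, 0, 0, 0, 0, 0, -0.2, 0, 0, 0, 0, 0, 0, -0.15, 0, 0, 0, 0, 0, 0, -0.1, 0, 0, 0, 0]}}

```text
t: 12.75
eef_pos: [0.594, -0.1685, 0.1703]
tool_rot: [0.0, 0.714, 0.7, 0.0]
contact_force: [-0.2, -0.5, -1.7]
gripper_width: 0.274
grasp_force: 43.8
```

```bash
python3 st.py; python3 to.py .5928 -.168 .165; ls pics
```

```text
t 12.75 w 0.2736563137598907 F [-0.2 -0.5 -1.7] [-0.08  0.03  0.02] 43.832024931907654
top [(99, array([292., 159.]))]
scene [(132, array([245.2, 199.3]))]
ball top-view at z 0.16882569602774186 [[ 0.5964 -0.1016  0.1688]]
tool-frame mm [ 0.4 -1.3  5.2] phi 88.82 zaxis [ 3.e-04 -1.e-04 -1.e+00] [ 0.5941 -0.1684  0.1702] q [ 0.51  0.51 -0.46  1.75  0.27  0.95 -0.07]
chk.png
crop1.png
g.png
h_scene.png
h_top.png
low.png
low701.png
low778.png
s_1131.png
s_1275.png
scene0.png
top0.png
```

Lifted 76 mm straight up, and the ball is still at (0.596,-0.102). Now the smooth quarter turn about the dish axis.

>>> {"op": "jog_arm", "data": {"moves": [0, -0.0234, 0, 0, 0, 0.1, 0, 0, -0.0468, 0, 0, 0, 0.2, 0, 0.0007, -0.0702, 0, 0, 0, 0.3, 0, 0.0013, -0.0935, 0, 0, 0, 0.4, 0, 0.002, -0.1169, 0, 0, 0, 0.5, 0, 0.0025, -0.1286, 0, 0, 0, 0.55, 0, 0.0025, -0.1286, 0, 0, 0, 0.55, 0, 0.0025, -0.1286, 0, 0, 0, 0.55, 0]}}

```text
t: 13.52
eef_pos: [0.579, -0.1665, 0.1699]
tool_rot: [-0.0, 0.788, 0.616, -0.0]
contact_force: [-0.1, -0.5, -1.7]
gripper_width: 0.272
grasp_force: 43.8
```

>>> {"op": "jog_arm", "data": {"moves": [0.0026, -0.131, 0, 0, 0, 0.56, 0, 0.0026, -0.131, 0, 0, 0, 0.56, 0, 0.0026, -0.131, 0, 0, 0, 0.56, 0, 0.0026, -0.131, 0, 0, 0, 0.56, 0, 0.0026, -0.131, 0, 0, 0, 0.56, 0, 0.0026, -0.131, 0, 0, 0, 0.56, 0, 0.0026, -0.131, 0, 0, 0, 0.56, 0, 0.0026, -0.131, 0, 0, 0, 0.56, 0]}}

```text
t: 14.18
eef_pos: [0.5597, -0.1583, 0.1699]
tool_rot: [-0.0, 0.874, 0.486, -0.0]
contact_force: [0.4, -0.1, -1.4]
gripper_width: 0.273
grasp_force: 43.8
```

```bash
python3 st.py; python3 to.py .5945 -.1013 .17
```

```text
t 14.1833 w 0.27296856740292746 F [ 0.4 -0.1 -1.4] [-0.09  0.06  0.  ] 43.796364068984985
top [(107, array([292.6, 159.5]))]
scene [(131, array([245. , 199.2]))]
ball top-view at z 0.16842184677600883 [[ 0.5952 -0.1031  0.1684]]
tool-frame mm [66.7 -0.3 -0.1] phi 58.22 zaxis [-5.e-04 -0.e+00 -1.e+00] [ 0.5596 -0.1581  0.1699] q [ 0.44  0.44 -0.35  1.84  0.19  0.9  -0.55]
```

>>> {"op": "jog_arm", "data": {"moves": [0, -0.0234, 0, 0, 0, 0.1, 0, 0, -0.0468, 0, 0, 0, 0.2, 0, 0.0007, -0.0702, 0, 0, 0, 0.3, 0, 0.0013, -0.0935, 0, 0, 0, 0.4, 0, 0.002, -0.1169, 0, 0, 0, 0.5, 0, 0.0025, -0.1286, 0, 0, 0, 0.55, 0, 0.0025, -0.1286, 0, 0, 0, 0.55, 0, 0.0025, -0.1286, 0, 0, 0, 0.55, 0]}}

```text
t: 14.95
eef_pos: [0.5484, -0.1493, 0.17]
tool_rot: [-0.0, 0.922, 0.387, -0.0]
contact_force: [0.3, -0.4, -1.4]
gripper_width: 0.272
grasp_force: 43.8
```

>>> {"op": "jog_arm", "data": {"moves": [0.0033, -0.1497, 0, 0, 0, 0.64, 0, 0.0033, -0.1497, 0, 0, 0, 0.64, 0, 0.0033, -0.1497, 0, 0, 0, 0.64, 0, 0.0033, -0.1497, 0, 0, 0, 0.64, 0, 0.0033, -0.1497, 0, 0, 0, 0.64, 0, 0.0033, -0.1497, 0, 0, 0, 0.64, 0, 0.0033, -0.1497, 0, 0, 0, 0.64, 0, 0.0033, -0.1497, 0, 0, 0, 0.64, 0]}}

```text
t: 15.62
eef_pos: [0.5345, -0.1298, 0.17]
tool_rot: [-0.0, 0.976, 0.217, -0.0]
contact_force: [0.1, 0.5, -1.4]
gripper_width: 0.267
grasp_force: 43.8
```

>>> {"op": "jog_arm", "data": {"moves": [0.0033, -0.1497, 0, 0, 0, 0.64, 0, 0.0033, -0.1497, 0, 0, 0, 0.64, 0, 0.0033, -0.1497, 0, 0, 0, 0.64, 0, 0.0033, -0.1497, 0, 0, 0, 0.64, 0, 0.0033, -0.1497, 0, 0, 0, 0.64, 0, 0.0033, -0.1497, 0, 0, 0, 0.64, 0, 0.0033, -0.1497, 0, 0, 0, 0.64, 0, 0.0033, -0.1497, 0, 0, 0, 0.64, 0]}}

```text
t: 16.28
eef_pos: [0.5284, -0.1067, 0.17]
tool_rot: [-0.0, 0.999, 0.04, -0.0]
contact_force: [0.3, -0.1, -1.4]
gripper_width: 0.274
grasp_force: 43.8
```

>>> {"op": "jog_arm", "data": {"moves": [0.0025, -0.1286, 0, 0, 0, 0.55, 0, 0.0025, -0.1286, 0, 0, 0, 0.55, 0, 0.0025, -0.1286, 0, 0, 0, 0.55, 0, 0.002, -0.1169, 0, 0, 0, 0.5, 0, 0.0013, -0.0935, 0, 0, 0, 0.4, 0, 0.0007, -0.0702, 0, 0, 0, 0.3, 0, 0, -0.0468, 0, 0, 0, 0.2, 0, 0, -0.0234, 0, 0, 0, 0.1, 0]}}

```text
t: 16.95
eef_pos: [0.529, -0.0921, 0.17]
tool_rot: [-0.0, 0.998, -0.069, 0.0]
contact_force: [0.4, 0.8, -1.6]
gripper_width: 0.273
grasp_force: 43.8
```

>>> {"op": "jog_arm", "data": {"moves": [0, 0, 0, 0, 0, 0, 0, 0, 0, 0, 0, 0, 0, 0, 0, 0, 0, 0, 0, 0, 0, 0, 0, 0, 0, 0, 0, 0, 0, 0, 0, 0, 0, 0, 0, 0, 0, 0, 0, 0, 0, 0, 0, 0, 0, 0, 0, 0, 0, 0, 0, 0, 0, 0, 0, 0]}}

```text
t: 17.62
eef_pos: [0.5289, -0.0923, 0.17]
tool_rot: [-0.0, 0.998, -0.069, 0.0]
contact_force: [0.3, -0.3, -1.8]
gripper_width: 0.273
grasp_force: 43.8
```

```bash
python3 st.py; python3 to.py .5945 -.1013 .17; mv pics/s_[12]*.png /tmp; ls -t /tmp/s_*|head -1; cp $(ls -t /tmp/s_*|head -1) pics/final.png; python3 -c "
from h import *
print(abs(get_obs()['joint_vel']).max())"
```

```text
t 17.6167 w 0.2729964607160219 F [ 0.3 -0.3 -1.8] [0.01 0.14 0.06] 43.816187381744385
top []
scene [(133, array([245. , 198.3]))]
tool-frame mm [66.2  0.   0. ] phi -7.86 zaxis [ 0. -0. -1.] [ 0.5289 -0.0922  0.17  ] q [ 0.16  0.35 -0.13  1.96  0.06  0.84 -1.71]
/tmp/s_1761.png
0.0027421709807420184
```

View pics/final.png

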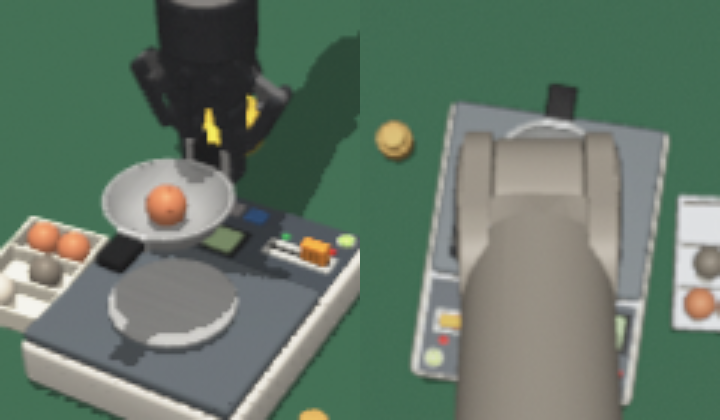

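The final view shows the dish level above the pan with the ball central at (167,204). The free handle points to the rear, and the lock is still at red (316,250).

```bash
python3 -c "
from station import *
print(hand_in())"
```

```text
the job is handed in; nothing more can be done
None
```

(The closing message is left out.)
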